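# Wind up the parts-soak timer

### The arm

A 6-joint arm with a two-finger parallel gripper is mounted at the origin on the work surface. World frame = base frame: x ahead of the robot, y to its left, z up, the work surface at z = 0. Lengths are in m, angles in degrees, forces in N, time in s.
With the tool pointing down it reaches from about 0.275 to 0.725 m from the base axis. Payload 5.6 kg.
Tool frame: the origin (TCP) lies on the centre line of the jaws, within the pads' length; the fingertips stand 8 mm ahead of it and the grasp point (between the pads) lies 11 mm behind it; z points along the fingers, y is the direction in which the jaws open and shut (so a half turn about z gives the same grasp; the last joint's range is limited). The gripper opens to 85 mm and grips with 20 to 120 N. Pads are 22 mm wide; open, the fingers measure 114 mm over their backs; the gripper's body (76 mm by 85 mm) begins 54 mm behind the grasp point. The pads swing forward as they close: fully open they stand 13 mm farther back than shut.
Start: joints at [83.801, 14.616, 6.199, 0, -81.583, -16.306], TCP at [0.211, 0.508, 0.239] pointing down, gripper open.
Joint ranges: [-168.99, 168.99], [-69.2, 112.95], [-62.41, 85.93], [-164.36, 98.24], [-168.68, -3.75], [-174.98, 174.98]. Speed limits (degrees/s): [147.25, 147.25, 180, 180, 180, 180].

### API

Orientations are given as a 3x3 rotation matrix whose columns are the frame's x, y, z axes.
In Python, from cell import monitor, camera, job_done gives the robot as it stands.
- The arm moves only by the shell command python3 -m pendant 'ROWS' [OPENING]. ROWS is JSON, a list of rows, each a list of 6 numbers: the shift along the tool's x, y, z in m, then the turn, a rotation vector about the tool's x, y, z in degrees. In form: [[tx, ty, tz, wx, wy, wz], ...]. A call has 1 to 12 rows; each row is the pose to reach, as a shift and turn from the pose commanded when the call began, along the tool's axes at that moment; what a row does not reach only later rows make up. A row lasts 1/12 s, in which the tool goes at most 41.7 mm and 7.16 degrees, less where a joint would pass 70% of its speed; a pose out of reach is approached as far as the arm can. A call with a gripper value outside its range is refused whole. OPENING is the opening, from 0 (shut) to 1 (fully open), set as the call begins (- or left out, the last holds). The fingers move at their own pace and stop on an object; the grip force is fixed at half the most. Time passes only in rows, so rows that repeat a pose let the fingers close. It gives the time, the measured TCP pose, the force and the opening at its end, in the units of the state.
- monitor.sense(): the state, without advancing time (a new reading comes with each control period).
- camera(name): name is "scene" or "top" or "wrist"; returns a dict with "img" (480x640x3 uint8, red, green, blue), "z_map" (480x640 float32, m along the optical axis (not along the pixel's ray), 0 where there is no reading), "camera_matrix" (3x3 intrinsics, pixels), "k1" (the pictures are not rectified: a ray, as slopes to the right and down, at radius r is drawn at 1 + k1 r^2 times it, then the intrinsics apply), "xyz" and "orientation" of the camera in the world. Camera axes: x right, y down, z forward; pixel columns grow to the right and rows downward; lengths in m; the calibration is good to about 2 mm. A picture is of the moment at which its call begins.
- job_done(): hands the job in, once; it reports no verdict.
The state is a dict: "t": time; "joint_pos": joint angles; "qvel": joint speeds; "tau": joint torques, N m; "ee_pos": TCP position; "orientation": TCP orientation; "force": force on the tool from outside, world axes, zero at the start; "ft_torque": the same for the moment, N m; "opening": opening from 0.0 (shut) to 1.0 (fully open).
Only numpy, scipy, OpenCV 4.12 (cv2) and the standard library are available. Lean on these libraries where they do the work, as an engineer would, in place of code of your own. Each camera call takes 0.05 s, during which the arm holds its last target.

### The job

Wind up the clockwork soak timer that has the flat winged key: turn its key clockwise, seen from above, in two or more part turns, letting go of the key in between, until the key's pointer rests at the stop post and the timer is fully wound. Then let go. Leave the other timer, the one with the round knob, set as it is.

Things in the scene. Friction and masses are not known exactly. Their poses are not given: they have to be found in the camera images.
- key_grip (a point): Centre of the key's flat dark steel wing, on its upright turning axis, 84 mm above the bench. Wing: 46 mm long (x axis), 10 mm thick (y), 28 mm high (z up; 70 to 98 mm above the bench), on a 12 mm stem. A flat pointer below it, 51 to 56 mm above the bench, turns with the key and reaches 42 mm out along +x. Which timer is on the left varies.
- wind_key (a joint): Angle of the winged key, rad: 0 = run down; grows as the key turns clockwise seen from above (the yaw of key_grip falls by as much); 2.6 = fully wound, pointer at the stop post, a hard stop. It starts at 0 to 0.4. Turning takes 0.11 to 0.15 N m; the key stays wherever it is let go.
- stop_post (a point): Top of the steel stop post (8 mm in diameter, 9 mm high, top 59 mm above the bench), 38 mm from the winged key's axis; the pointer's side lies against it when fully wound (post centre 0.22 rad past the pointer's centre line). The post and key stand on a grey steel case, 110 x 110 mm, top at 50 mm, key in the middle, fixed to the bench.
- knob_pointer (a point): On the pointer of the other timer, near its tip, 38 mm from that timer's axis and 55 mm above the bench. That timer has the same case, and in its middle a round dark steel knob, 42 mm in diameter, top 82 mm above the bench, which turns easily and is to stay as it is.
Things that resemble listed ones, but are neither listed nor needed, are in the scene too. Leave any blue or pink look-alike of the part that bears key_grip alone.

How it is judged (in metres and radians):
On the way:
1. the key is let go part-way, after a first part turn (key between 0.8 and 2.3 rad, fingers off it) (value of joint wind_key between 0.8 and 2.3 rad and contact force between the fingers and wind_key below 0.1 N), for 0.2 s.
At the end, for the whole second after the job is handed in: The winged key is at the stop post or within 0.25 rad (14 degrees) of it, let go and at rest, and the round knob's pointer is within 8 mm of where it was (value of joint wind_key above 2.35 rad and velocity of joint wind_key between -0.05 and 0.05 rad/s and distance of knob_pointer from where it was at the start of the episode below 0.008 m); the robot touches nothing.
It fails at once if the round knob of the other timer is turned (its pointer moves more than 8 mm) (distance of knob_pointer from where it was at the start of the episode above 0.008 m).
It also fails if it takes over 42 s, if anything falls off the work surface, if the arm or the gripper's body presses on something with over 40 N, if the wrist force passes 120 N, or if a joint passes its speed limit or range.

## Working session

There is one attempt and no reset: what is moved stays moved. The work goes in short steps, Python scripts to look and compute and a shell command to move; the robot and the scene stay as the last step left them, time stands still between calls to the robot, and variables do not carry over. Pictures are saved under pics/ and viewed, and the job is handed in when it is done.

```bash
mkdir -p pics; ls
cat > h.py <<'E'
import numpy as np, cv2
from cell import monitor, camera
def snap(n,f):
    c=camera(n); cv2.imwrite(f,cv2.cvtColor(c["img"],cv2.COLOR_RGB2BGR)); np.savez(f.replace('.png','.npz').replace('pics/','/tmp/'),**c); return c
def ray(c,u,v):
    K=c["camera_matrix"];x,y=(u-K[0,2])/K[0,0],(v-K[1,2])/K[1,1]
    d=cv2.undistortPoints(np.array([[[u,v]]],float),np.array(K,float),np.array([float(c["k1"]),0,0,0]))[0,0]
    return np.array(c["xyz"]),np.array(c["orientation"])@np.array([d[0],d[1],1])
def at_z(c,u,v,z):
    o,d=ray(c,u,v); return o+d*(z-o[2])/d[2]
def dep(c,u,v):
    o,d=ray(c,u,v); return o+d*float(c["z_map"][int(round(v)),int(round(u))])
E
python3 - <<'E'
from h import *
for n in ("scene","top"):
    c=snap(n,f"pics/{n}0.png"); print(n,c["xyz"],c["camera_matrix"][0,0],c["k1"])
s=monitor.sense(); print(s["t"],s["ee_pos"],s["orientation"],s["opening"],s["force"])
E
```

```text
pics
scene [ 1.28125054 -0.10575525  0.97551702] 554.2775023097105 -0.1670780572859455
top [ 0.33607602 -0.19050132  1.18082501] 439.26057173006274 -0.08623358795322074
0.1 [0.21030465 0.50774048 0.23847876] [[ 9.23808154e-01 -3.82855255e-01 -5.89876258e-04]
 [-3.82855702e-01 -9.23806734e-01 -1.62158971e-03]
 [ 7.59024807e-05  1.72387528e-03 -9.99998511e-01]] 1.0001197112145404 [-0.02144403  0.00365973 -0.84324185]
```

View pics/scene0.png

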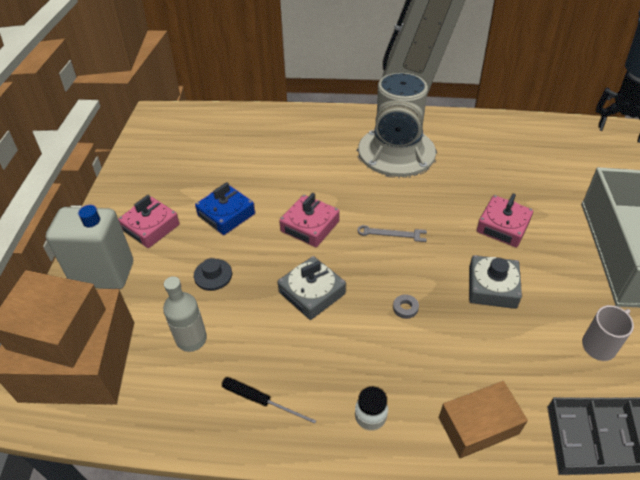

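View pics/top0.png

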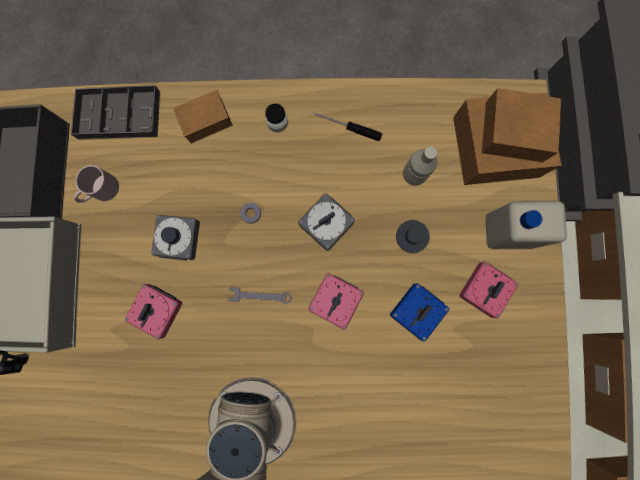

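Candidates for the winged key in the top view:
- Grey case with wing at (326,221).
- Pink look-alikes at (336,301), (153,311) and (489,291).
- Blue look-alike at (420,312).
- Grey case with round knob at (175,237).

The grey one at (326,221) fits the description, so I'll check it in a close crop.

Run:
```python
import cv2,numpy as np
a=cv2.imread('pics/top0.png')[186:256,286:366]; b=cv2.imread('pics/scene0.png')[250:320,272:352]
cv2.imwrite('pics/crop0.png',np.vstack([cv2.resize(a,None,fx=5,fy=5,interpolation=2)[:300],cv2.resize(b,None,fx=5,fy=5,interpolation=2)[:300]]) if 0 else np.hstack([cv2.resize(a,None,fx=5,fy=5,interpolation=2),cv2.resize(b,None,fx=5,fy=5,interpolation=2)]))
from h import *
c=np.load('/tmp/top0.npz')
for u,v in [(326,221),(331,217),(321,226),(175,237)]: print(dep(c,u,v),at_z(c,u,v,.098))
```

```text
[ 0.51771617 -0.19841438  0.07956525] [ 0.51467557 -0.19828192  0.098     ]
[ 0.5248882  -0.21087637  0.09695171] [ 0.52470559 -0.21085666  0.098     ]
[ 0.5098407  -0.18549641  0.0478306 ] [ 0.50214634 -0.18571803  0.098     ]
[0.47936564 0.18808154 0.08152541] [0.47721824 0.18240793 0.098     ]
```

View pics/crop0.png

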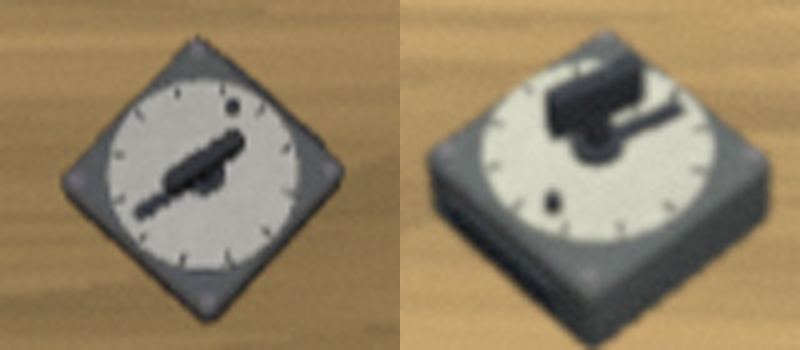

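The crop shows a grey case with a white dial. The flat wing runs from about (165,185) to (243,137) in the crop, the pointer goes lower-left to (137,215), and the stop post is upper-right at (232,106). This is the right timer. Next I'll measure it.

Run:
```python
from h import *
c=np.load('/tmp/top0.npz')
f=lambda x,y,z: at_z(c,286+x/5,186+y/5,z)
cor=[f(*p,.05) for p in [(197,38),(343,172),(210,322),(63,183)]]
ax=np.mean(cor,0); print("axis case",ax)
po=f(232,106,.059); ti=f(137,215,.053)
w1=f(165,190,.098); w2=f(243,137,.098); print("wing",(w1+w2)/2,w1,w2)
for n,p in(("post",po),("tip",ti)):
    d=(p-ax)[:2]; print(n,p,np.linalg.norm(d),np.degrees(np.arctan2(d[1],d[0])))
d=w1-w2;print("wing yaw",np.degrees(np.arctan2(d[1],d[0])))
# depth points of wing
pts=np.array([dep(c,u,v) for u in range(310,345) for v in range(205,240)])
m=(pts[:,2]>.085)&(pts[:,2]<.11); q=pts[m]; print(m.sum(),q.mean(0))
if m.sum()>3:
    e=np.linalg.svd(q[:,:2]-q[:,:2].mean(0))[2][0]; print(np.degrees(np.arctan2(e[1],e[0])), q.min(0),q.max(0))
s=monitor.sense();R=s["orientation"]
print(R.T@(ax-s["ee_pos"]), s["joint_pos"])
```

```text
axis case [ 0.52093301 -0.20028744  0.05      ]
wing [ 0.52050031 -0.20035507  0.098     ] [ 0.50723023 -0.18076229  0.098     ] [ 0.53377038 -0.21994786  0.098     ]
post [ 0.55728287 -0.21547313  0.059     ] 0.039394385639479786 -22.673451313441408
tip [ 0.50132525 -0.1657471   0.053     ] 0.0397177476073138 119.58257992595719
wing yaw 124.10955181977198
78 [ 0.52274923 -0.19894167  0.09670845]
-57.933416731886425 [ 0.50801937 -0.21853788  0.08801634] [ 0.53790746 -0.1782307   0.10363221]
[0.55801923 0.53483035 0.18944338] [ 8.38016731e+01  1.46505717e+01  6.13808575e+00 -2.38248822e-02
 -8.15835311e+01 -1.63088540e+01]
```

Estimates so far:
- **Axis:** (0.521, -0.200).
- **Wing yaw:** about 122° (equivalently -58°).
- **Post yaw:** -22.7°, so the final key yaw is about -10° and about 132° of turning remains.

I'll hover above the key with the tool's x axis along the wing.

```bash
python3 -m pendant '[[0.558,0.535,0.02,0,0,35.5],[0.558,0.535,0.02,0,0,35.5],[0.558,0.535,0.02,0,0,35.5],[0.558,0.535,0.02,0,0,35.5],[0.558,0.535,0.02,0,0,35.5],[0.558,0.535,0.02,0,0,35.5],[0.558,0.535,0.02,0,0,35.5],[0.558,0.535,0.02,0,0,35.5],[0.558,0.535,0.02,0,0,35.5],[0.558,0.535,0.02,0,0,35.5],[0.558,0.535,0.02,0,0,35.5],[0.558,0.535,0.02,0,0,35.5]]' 1
cat > st.py <<'E'
from h import *
import sys
def st(tgt=(0.521,-0.200,0.2),yaw=-58):
    s=monitor.sense();R=np.array(s["orientation"]);p=np.array(s["ee_pos"])
    y=np.degrees(np.arctan2(R[1,0],R[0,0]))
    print("t",s["t"],"p",p.round(4),"yaw",y.round(2),"tilt",R[:,2].round(4),"F",np.round(s["force"],2),"M",np.round(s["ft_torque"],2),"op",round(s["opening"],3),"q",np.round(s["joint_pos"],1))
    print("to go",(R.T@(np.array(tgt)-p)).round(4),"wz",round((y-yaw+180)%360-180,2))
if __name__=="__main__": st()
E
python3 st.py
```

```text
t: 1.1
ee_pos: [0.4114, 0.0484, 0.2263]
orientation: [[0.53, -0.848, 0.0], [-0.848, -0.53, 0.0], [-0.0, -0.0, -1.0]]
force: [1.5, 0.8, -0.9]
opening: 1.004
t 1.1 p [0.4114 0.0484 0.2263] yaw -57.98 tilt [ 1.e-04  3.e-04 -1.e+00] F [ 1.5  0.8 -0.9] M [ 0.18 -0.19  0.05] op 1.004 q [ 28.6  -0.7 -13.5  -0.  -77.2   3.4]
to go [0.2687 0.0388 0.0262] wz 0.02
```

```bash
python3 -m pendant '[[0.255,0.035,0.026,0,0,0],[0.255,0.035,0.026,0,0,0],[0.255,0.035,0.026,0,0,0],[0.255,0.035,0.026,0,0,0],[0.255,0.035,0.026,0,0,0],[0.255,0.035,0.026,0,0,0],[0.255,0.035,0.026,0,0,0],[0.255,0.035,0.026,0,0,0],[0.255,0.035,0.026,0,0,0],[0.255,0.035,0.026,0,0,0]]' >/dev/null
python3 - <<'E'
from st import *
st(); c=snap("wrist","pics/w1.png"); print(c["xyz"])
E
```

```text
t 1.9333 p [ 0.5165 -0.1835  0.2004] yaw -57.97 tilt [-2.e-04  3.e-04 -1.e+00] F [0.1  0.5  0.53] M [0.05 0.05 0.  ] op 0.994 q [ -3.2  15.2   1.4  -0.  -76.1  35.2]
to go [0.0163 0.0049 0.0004] wz 0.03
[ 0.5596109  -0.25437484  0.33488792]
```

View pics/w1.png

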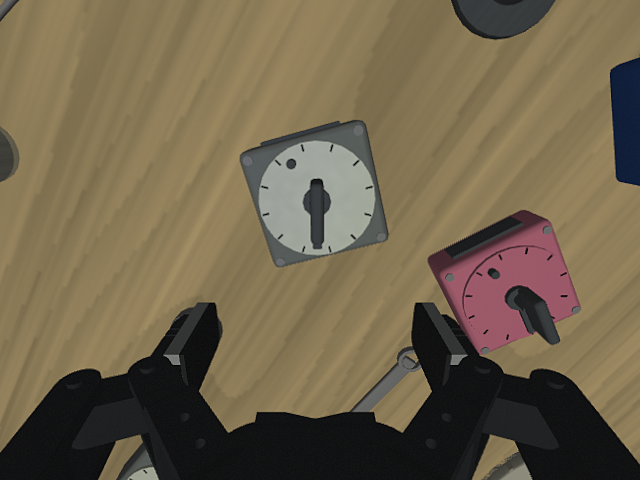

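The wrist view shows the grey timer with the wing running vertically at about (317,205), the post at (291,163), and the jaws opening left-right across it, which is the right alignment. I'll refine with a crop.

Run:
```python
from h import *
c=np.load('/tmp/w1.npz')
a=cv2.imread('pics/w1.png')[115:275,235:395]; cv2.imwrite('pics/w1c.png',cv2.resize(a,None,fx=3.7,fy=3.7,interpolation=2))
pts=np.array([dep(c,u,v) for u in range(290,345) for v in range(165,265)])
q=pts[(pts[:,2]>.09)&(pts[:,2]<.105)]; print(len(q),q.mean(0))
r=cv2.minAreaRect(q[:,:2].astype(np.float32)*1000); print(r)
e=np.linalg.svd(q[:,:2]-q[:,:2].mean(0))[2][0]; print(np.degrees(np.arctan2(e[1],e[0])))
po=at_z(c,291,163,.059); print(po)
```

```text
838 [ 0.52515662 -0.2012286   0.0972313 ]
((524.8118286132812, -200.43392944335938), (9.976490020751953, 44.533058166503906), 32.699501037597656)
122.49021789361916
[ 0.55875987 -0.21688155  0.059     ]
```

View pics/w1c.png

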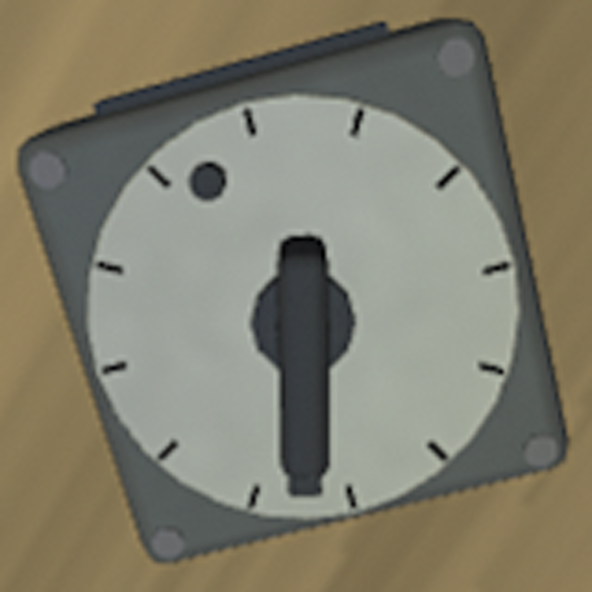

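Run:
```python
from st import *
c=np.load('/tmp/w1.npz'); 
cor=[at_z(c,235+x/3.7,115+y/3.7,.05) for x,y in[(28,140),(480,30),(560,460),(155,555)]]; print(np.mean(cor,0), at_z(c,235+303/3.7,115+307/3.7,.05))
st((0.5235,-0.2004,0.075),-57.5)
```

```text
[ 0.52436979 -0.20223292  0.05      ] [ 0.52505671 -0.2021376   0.05      ]
t 1.9833 p [ 0.5166 -0.1833  0.2007] yaw -57.93 tilt [ 5.e-04  2.e-04 -1.e+00] F [-0.68 -0.37  0.46] M [0.02 0.1  0.05] op 0.998 q [ -3.2  15.2   1.4  -0.  -76.1  35.3]
to go [0.0182 0.0033 0.1257] wz -0.43
```

```bash
python3 -m pendant '[[0.019,0.003,0,0,0,-0.4],[0.019,0.003,0.04,0,0,-0.4],[0.019,0.003,0.07,0,0,-0.4],[0.019,0.003,0.1,0,0,-0.4],[0.019,0.003,0.125,0,0,-0.4],[0.019,0.003,0.125,0,0,-0.4],[0.019,0.003,0.125,0,0,-0.4]]' >/dev/null
python3 - <<'E'
from st import *
st((0.524,-0.201,0.075),-57.5); snap("wrist","pics/w2.png")
E
```

```text
t 2.5667 p [ 0.5238 -0.2012  0.0755] yaw -57.5 tilt [-1.8e-03 -2.0e-04 -1.0e+00] F [-0.06 -0.34  1.77] M [ 0.02 -0.12  0.01] op 0.999 q [ -5.   21.9  -8.4   0.  -59.8  37.5]
to go [-0.     -0.0002  0.0005] wz -0.0
```

View pics/w2.png

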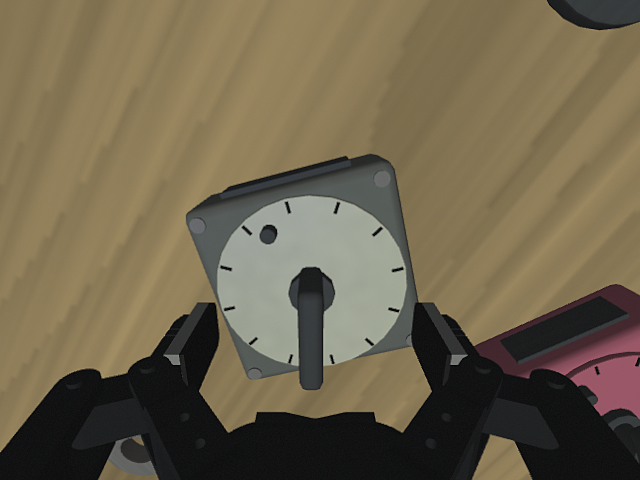

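The wing (columns 299-324, rows 270-388) sits midway between the pads (inner edges at columns 217 and 413). I'll close on it.

```bash
python3 -m pendant '[[0,0,0,0,0,0],[0,0,0,0,0,0],[0,0,0,0,0,0],[0,0,0,0,0,0],[0,0,0,0,0,0],[0,0,0,0,0,0],[0,0,0,0,0,0],[0,0,0,0,0,0]]' 0 ; python3 -m pendant '[[0,0,0,0,0,0],[0,0,0,0,0,0]]'
python3 - <<'E'
from st import *
st((0.524,-0.201,0.075),-57.5); snap("wrist","pics/w3.png")
E
```

```text
t: 3.28
ee_pos: [0.526, -0.2013, 0.0759]
orientation: [[0.536, -0.844, 0.004], [-0.844, -0.536, 0.001], [0.001, -0.003, -1.0]]
force: [2.8, 3.2, 0.1]
opening: 0.11
t: 3.45
ee_pos: [0.526, -0.2013, 0.0759]
orientation: [[0.536, -0.844, 0.003], [-0.844, -0.536, 0.001], [0.001, -0.003, -1.0]]
force: [3.8, 3.5, 0.7]
opening: 0.106
t 3.45 p [ 0.526  -0.2013  0.0759] yaw -57.58 tilt [ 3.5e-03  8.0e-04 -1.0e+00] F [3.85 3.52 0.66] M [ 1.31 -1.06 -0.  ] op 0.106 q [ -5.1  21.9  -8.3  -0.1 -59.7  37.5]
to go [-0.0013  0.0015  0.0009] wz -0.08
```

View pics/w3.png

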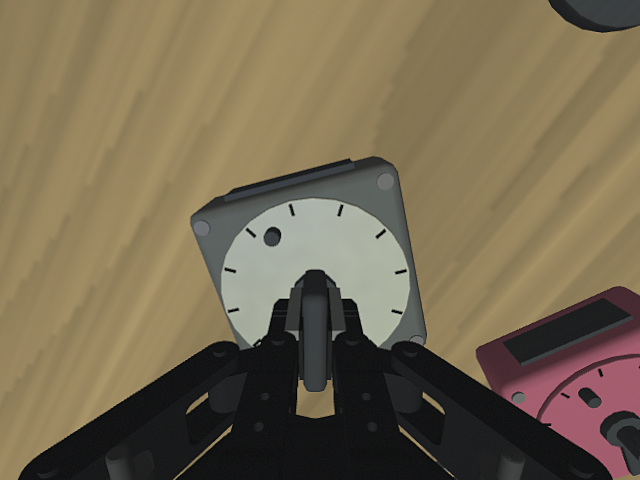

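The wing is held between the pads at (315,330), and the jaw seating shows the axis about 2 mm off along tool y. I'll make the first part turn with that correction included.

```bash
python3 -m pendant '[[0,-0.0018,0,0,0,6],[0,-0.0018,0,0,0,12],[0,-0.0018,0,0,0,18],[0,-0.0018,0,0,0,24],[0,-0.0018,0,0,0,30],[0,-0.0018,0,0,0,36],[0,-0.0018,0,0,0,42],[0,-0.0018,0,0,0,48],[0,-0.0018,0,0,0,54],[0,-0.0018,0,0,0,60],[0,-0.0018,0,0,0,66],[0,-0.0018,0,0,0,66]]'; python3 -m pendant '[[0,0,0,0,0,0],[0,0,0,0,0,0]]' >/dev/null
python3 - <<'E'
from st import *
st((0.5255,-0.200,0.0755),-123.5); snap("wrist","pics/w4.png")
E
```

```text
t: 4.5
ee_pos: [0.5239, -0.2012, 0.0759]
orientation: [[-0.558, -0.83, -0.004], [-0.83, 0.558, 0.0], [0.002, 0.003, -1.0]]
force: [-6.5, 1.7, 7.6]
opening: 0.105
t 4.6667 p [ 0.5239 -0.2012  0.0759] yaw -123.62 tilt [-0.0036  0.     -1.    ] F [-5.62  1.34  8.14] M [ 0.72  2.27 -0.05] op 0.101 q [ -5.   21.9  -8.3   0.  -60.  -28.6]
to go [-0.0019 -0.0006  0.0004] wz -0.12
```

View pics/w4.png

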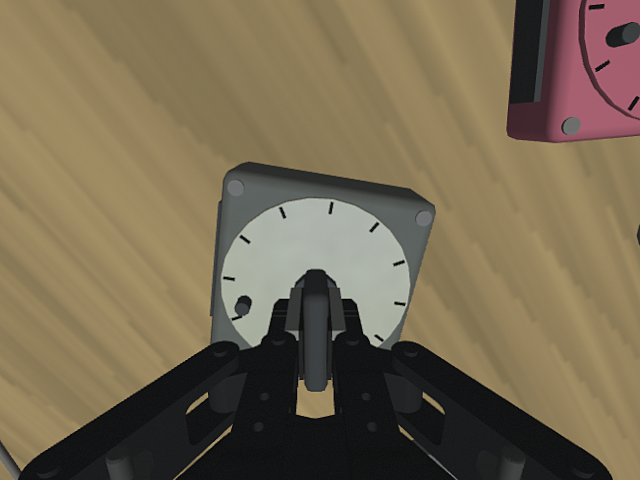

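The wing is still aligned with the jaws, while the case has turned about 66° in view and the post is now at (243,305). So the key turned with the gripper. I'll let go part-way.

```bash
python3 -m pendant '[[0,0,0,0,0,0],[0,0,0,0,0,0],[0,0,0,0,0,0],[0,0,0,0,0,0],[0,0,0,0,0,0],[0,0,0,0,0,0],[0,0,0,0,0,0],[0,0,0,0,0,0],[0,0,0,0,0,0],[0,0,0,0,0,0]]' 1
python3 - <<'E'
from st import *
st((0.5245,-0.2008,0.0755),-123.5); c=snap("wrist","pics/w5.png");
E
```

```text
t: 5.55
ee_pos: [0.5259, -0.2011, 0.0754]
orientation: [[-0.554, -0.833, 0.0], [-0.833, 0.554, -0.0], [-0.0, -0.0, -1.0]]
force: [-0.2, 0.0, 0.3]
opening: 0.999
t 5.55 p [ 0.5259 -0.2011  0.0754] yaw -123.61 tilt [ 0. -0. -1.] F [-0.17  0.02  0.3 ] M [-0.01 -0.01 -0.02] op 0.999 q [ -5.   22.   -8.2   0.  -59.8 -28.6]
to go [ 0.0005  0.0013 -0.0001] wz -0.11
```

View pics/w5.png

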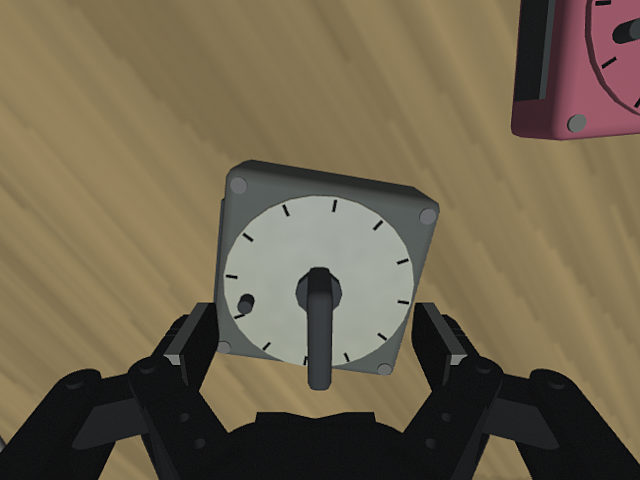

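The key is free: forces are near zero and the jaws are clear on both sides of the wing at column 319. I'll regrip with a +1.4 mm tool-y correction, then make the second turn.

```bash
python3 -m pendant '[[0,0.0014,0,0,0,0],[0,0.0014,0,0,0,0],[0,0.0014,0,0,0,0],[0,0.0014,0,0,0,0],[0,0.0014,0,0,0,0],[0,0.0014,0,0,0,0],[0,0.0014,0,0,0,0],[0,0.0014,0,0,0,0],[0,0.0014,0,0,0,0],[0,0.0014,0,0,0,0]]' 0
python3 -m pendant '[[0,0,0,0,0,6],[0,0,0,0,0,12],[0,0,0,0,0,18],[0,0,0,0,0,24],[0,0,0,0,0,30],[0,0,0,0,0,36],[0,0,0,0,0,42],[0,0,0,0,0,48],[0,0,0,0,0,54],[0,0,0,0,0,60],[0,0,0,0,0,60],[0,0,0,0,0,60]]'
python3 - <<'E'
from st import *
st((0.525,-0.200,0.0755),170); c=snap("wrist","pics/w6.png");
E
```

```text
t: 6.43
ee_pos: [0.5245, -0.2002, 0.0754]
orientation: [[-0.553, -0.833, -0.0], [-0.833, 0.553, 0.0], [0.0, 0.0, -1.0]]
force: [-1.0, 1.9, 2.3]
opening: 0.105
t: 7.43
ee_pos: [0.5242, -0.1995, 0.0754]
orientation: [[-0.998, 0.063, -0.001], [0.063, 0.998, 0.001], [0.001, 0.001, -1.0]]
force: [-4.2, 5.0, 4.9]
opening: 0.105
t 7.4333 p [ 0.5242 -0.1995  0.0754] yaw 176.36 tilt [-9.0e-04  1.3e-03 -1.0e+00] F [-4.2   4.99  4.86] M [ 1.56  1.05 -0.01] op 0.105 q [ -4.9  21.8  -8.4  -0.1 -59.8 -88.7]
to go [-0.0009 -0.0004 -0.0001] wz 6.36
```

View pics/w6.png

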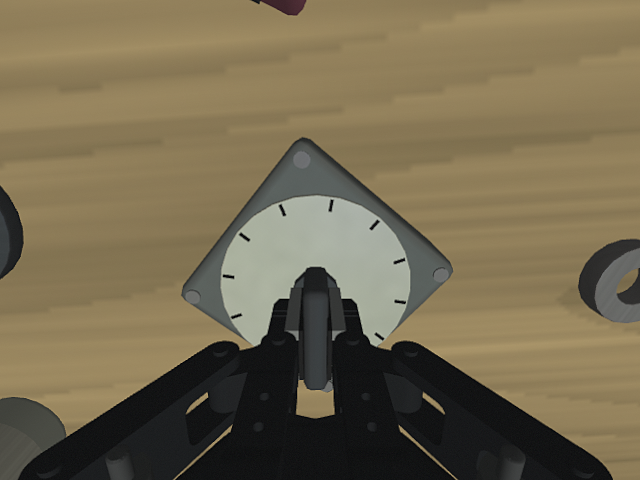

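The key is following the gripper and the pointer yaw is about -3.6°. I'll go on in small steps and watch the twist moment for the stop.

```bash
python3 -m pendant '[[0,0,0,0,0,2],[0,0,0,0,0,4],[0,0,0,0,0,6],[0,0,0,0,0,6]]'; python3 st.py;  python3 -m pendant '[[0,0,0,0,0,2],[0,0,0,0,0,4],[0,0,0,0,0,4]]'; python3 st.py
```

```text
t: 7.82
ee_pos: [0.5242, -0.1994, 0.0754]
orientation: [[-0.986, 0.169, -0.001], [0.169, 0.986, 0.001], [0.001, 0.001, -1.0]]
force: [-3.7, 5.0, 4.6]
opening: 0.109
t 7.8167 p [ 0.5242 -0.1994  0.0754] yaw 170.3 tilt [-9.0e-04  1.3e-03 -1.0e+00] F [-3.66  5.    4.58] M [ 1.72  1.06 -0.04] op 0.109 q [ -4.9  21.8  -8.4  -0.1 -59.8 -94.8]
to go [ 0.0032 -0.0009 -0.1246] wz -131.7
t: 8.07
ee_pos: [0.5242, -0.1994, 0.0754]
orientation: [[-0.972, 0.235, -0.001], [0.235, 0.972, 0.001], [0.001, 0.001, -1.0]]
force: [-2.8, 4.9, 4.9]
opening: 0.109
t 8.0667 p [ 0.5242 -0.1994  0.0754] yaw 166.39 tilt [-0.001   0.0011 -1.    ] F [-2.79  4.87  4.93] M [1.86 1.12 0.82] op 0.109 q [ -4.9  21.8  -8.4  -0.1 -59.8 -98.7]
to go [ 0.0031 -0.0012 -0.1246] wz -135.61
```

The twist moment jumped to 0.82 N m at a pointer yaw of about -13.6°, so the key has reached the stop. I'll release and then lift clear.

```bash
python3 -m pendant '[[0,0,0,0,0,0],[0,0,0,0,0,0],[0,0,0,0,0,0],[0,0,0,0,0,0],[0,0,0,0,0,0],[0,0,0,0,0,0],[0,0,0,0,0,0],[0,0,0,0,0,0],[0,0,0,0,0,0],[0,0,0,0,0,0]]' 1
python3 -m pendant '[[0,0,-0.02,0,0,0],[0,0,-0.05,0,0,0],[0,0,-0.08,0,0,0],[0,0,-0.11,0,0,0],[0,0,-0.14,0,0,0],[0,0,-0.14,0,0,0],[0,0,-0.14,0,0,0],[0,0,-0.14,0,0,0]]' >/dev/null
python3 - <<'E'
from st import *
st(); c=snap("wrist","pics/w7.png"); d=snap("top","pics/top7.png")
pts=np.array([dep(c,u,v) for u in range(270,360) for v in range(150,290)])
q=pts[(pts[:,2]>.09)&(pts[:,2]<.105)]; print(len(q),cv2.minAreaRect(q[:,:2].astype(np.float32)*1000))
a=cv2.imread('pics/w7.png')[90:290,215:415]
A=cv2.imread('pics/top0.png')[207:267,145:205];B=cv2.imread('pics/top7.png')[207:267,145:205]
cv2.imwrite('pics/fin.png',np.hstack([cv2.resize(x,(266,266),interpolation=2) for x in(a,A,B)]))
E
```

```text
t: 8.9
ee_pos: [0.5247, -0.2003, 0.0753]
orientation: [[-0.972, 0.235, -0.0], [0.235, 0.972, -0.0], [0.0, -0.0, -1.0]]
force: [-0.2, 0.6, -0.6]
opening: 1.0
t 9.5667 p [ 0.5244 -0.2001  0.2148] yaw 166.39 tilt [-5.e-04  7.e-04 -1.e+00] F [ 0.56 -0.33 -1.71] M [ 0.01  0.1  -0.05] op 1.0 q [ -4.9  16.4   5.1  -0.  -78.7 -98.7]
to go [ 0.0033 -0.0007  0.0148] wz -135.61
696 ((523.279052734375, -200.13121032714844), (9.901867866516113, 44.149776458740234), 78.20088195800781)
```

View pics/fin.png

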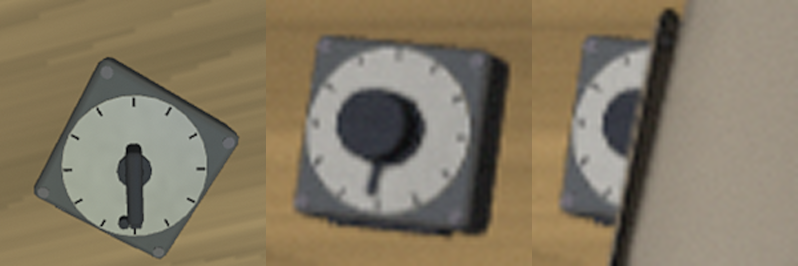

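View pics/w7.png

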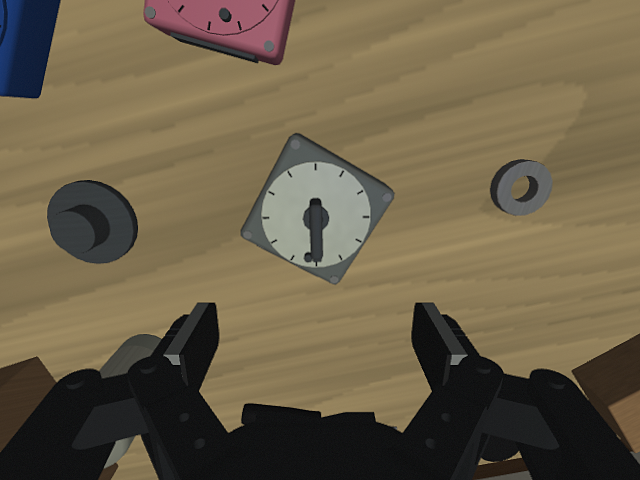

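The pointer (tip at about (316,262)) lies against the post (308,257), the wing yaw is about -12°, and the jaws are open and clear. The arm hides the round knob in the top view, so I'll check it in the scene camera.

Run:
```python
from h import *
snap("scene","pics/scene7.png")
A=[cv2.imread(f'pics/scene{i}.png')[245:315,460:530] for i in(0,7)]
print(np.abs(A[0].astype(int)-A[1]).mean())
cv2.imwrite('pics/kn.png',np.hstack([cv2.resize(x,(390,390),interpolation=2) for x in A]))
```

```text
7.482721088435374
```

View pics/kn.png

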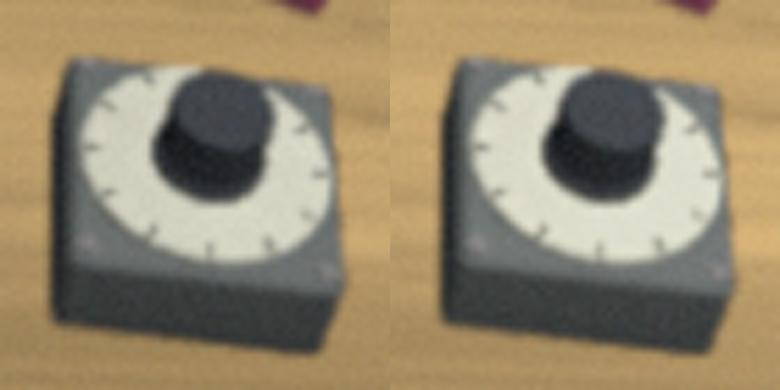

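The two views of the round knob look the same: its pointer is hidden behind the knob in both, and nothing has come out to either side. The arm never went near it. I'll hand in.

```bash
python3 -c "
from cell import job_done; print(job_done())"
```

```text
the job is handed in; nothing more can be done
None
```

I wound the winged-key timer to its stop post in two part turns and handed the job in at about 9.7 s; no verdict is reported.

- **Turning:** The first turn was about 66° clockwise. I then let go completely, with the jaws fully open and force near zero, for several tenths of a second. After regripping I turned about 70° more, until the twist moment jumped to 0.8 N m at the stop. Then I released and lifted clear.
- **Winged key, last check:** The wrist view shows the pointer lying against the post. The wing's yaw is about -12°, against an expected -10 to -14° at the stop. The gripper is open, about 14 cm above where it gripped.
- **Round knob, last check:** Its case and knob look the same in the scene camera before and after. Its pointer could not be seen directly: the knob hid it in that view and the arm hid it in the top view. The only motion near that timer was the first pass, at about 0.23 m height.

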